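# Gather the spacer collars in the notched corner of the tote

## Robot

A 7-joint arm with a two-finger parallel gripper is mounted at the origin on the work surface. World frame = base frame: x ahead of the robot, y to its left, z up, the work surface at z = 0. Lengths are in m, angles in rad, forces in N, time in s.
With the tool pointing down it reaches from about 0.425 to 0.925 m from the base axis. Payload 6.8 kg.
Tool frame: the origin (TCP) lies midway between the tips of the shut fingers; the grasp point (between the pads) lies 19 mm behind it; y points along the fingers, z is the direction in which the jaws open and shut, and the axes are right-handed (so a half turn about y gives the same grasp; the last joint's range is limited). The gripper opens to 85 mm and grips with 20 to 120 N. Pads are 22 mm wide; open, the fingers measure 114 mm over their backs; the gripper's body (76 mm by 85 mm) begins 54 mm behind the grasp point. The pads swing forward as they close: fully open they stand 13 mm farther back than shut.
Start: joints at [-1.399, 0.477, 0.022, 1.555, -0.011, 1.109, -0.083], TCP at [0.186, 0.649, 0.231] pointing down, gripper open.
Joint ranges: [-2.96, 2.96], [-0.34, 2.1], [-1.41, 1.46], [0.24, 2.44], [-1.37, 4.51], [0.17, 1.92], [-2.96, 2.96]. Speed limits (rad/s): [2.39, 2.39, 3.14, 3.14, 3.14, 3.14, 3.14].

## Interface

Orientations are given as a rotation vector (axis times angle).
In Python, from bench import r gives the robot as it stands.
- The arm moves only by the tool send_rows, never from a script. Its argument "rows" is text: rows parted by semicolons, each of 6 numbers parted by spaces: the shift along the world's x, y, z in m, then the turn, a rotation vector about the world's x, y, z in rad. A call has 1 to 20 rows; each row shifts and turns the commanded pose from where the row before left it; what a row does not reach is not made up. A row lasts 1/10 s, in which the tool goes at most 50 mm and 8.59 degrees, less where a joint would pass 70% of its speed; a pose out of reach is approached as far as the arm can. A call is refused whole if a number of a shift passes 0.05 or a number of a turn 0.15, either way. A call with a gripper value outside its range is refused whole. "grip" is the finger opening in m, from 0 to 0.0854, set as the call begins (left out, the last holds). The fingers move at their own pace and stop on an object; "grip_force" is the grip in N (left out, the last holds). Time passes only in rows, so rows that do not move let the fingers close. It gives the time, the measured TCP pose, the force and the opening at its end, in the units of the state.
- r.get_obs(): the state, without advancing time (a new reading comes with each control period).
- r.grab_frame(name): name is "side" or "top"; returns a dict with "pixels" (384x512x3 uint8, red, green, blue), "intrinsics" (3x3 intrinsics, pixels), "position" and "orientation" of the camera in the world. Camera axes: x right, y up, looking along -z (the intrinsics and any distortion apply to the point x, -y, -z); pixel columns grow to the right and rows downward; lengths in m; the calibration is good to about 2 mm. A picture is of the moment at which its call begins. There is no depth.
- r.hand_in(): hands the job in, once; it reports no verdict.
The state is a dict: "clock": time; "joints": joint angles; "qvel": joint speeds; "tau": joint torques, N m; "tcp_pos": TCP position; "orientation": TCP orientation; "contact_force": force on the tool from outside, world axes, zero at the start; "moment": the same for the moment, N m; "grip_width": finger opening in m.
Only numpy, scipy, OpenCV 4.12 (cv2) and the standard library are available. Lean on these libraries where they do the work, as an engineer would, in place of code of your own. Each camera call takes 0.05 s, during which the arm holds its last target.

## Task

Lift the parts tote by its handle and, with its notched, lipped corner over the black rubber mat, tip it so that this corner is lowest and all four steel collars slide together into it, ready to be picked out. Finish while still holding the tote up like that in the gripper, clearly tilted and still, clear of the mat, with no collar spilled; leave the meter, screwdriver and jar alone.

Things in the scene. Friction and masses are not known exactly. Their poses are not given: they have to be found in the camera images.
- tote: Loose open white plastic tote, 200 mm (x) by 130 mm (y), walls 50 mm high, 5 mm thick, floor 5 mm thick, 0.24 to 0.39 kg. Origin: centre of the underside, z up; level, any yaw. Only at its +x +y corner are both walls cut to 25 mm for the last 35 mm, with a flat lip jutting 20 mm outward: the notched corner. A handle bar runs along x over the middle from end to end, black grip at its centre.
- tote_grip (a point): Centre of the tote's black hand grip, 106 mm above the underside, over the tote's centre. The grip is 80 mm long (along tote x), 16 mm thick (along tote y), 24 mm high, with flat upright sides; the space below it is open down to the floor. Axes as the tote's.
- tote_notch (a point): Inner corner of the tote's floor in the notched corner: 95 mm in +x, 60 mm in +y and 5 mm in +z from the tote's origin. Axes as the tote's.
- mat: Black rubber work mat fixed on the bench, 220 x 220 x 4 mm. Origin: centre of the underside; x and y along its edges. (A fixed power-supply case, 120 mm high, stands at the bench's right side, beyond y = -0.45 m.)
- meter: Bystander: grey hand-held meter, 170 x 75 x 41 mm, lying face up. Origin: centre of the underside, x along its length.
- screwdriver: Bystander: screwdriver, 200 mm long, lying on the bench. Origin near its middle, x towards the tip.
- jar: Bystander: closed white plastic jar, 60 mm across, 80 mm high, standing. Origin: centre of the underside.
- collar0: Loose steel spacer collar, a plain disc 18 mm across, 12 mm high, dark bore, 20 g, one of four alike lying flat on the tote's floor away from the notched corner. Origin: centre of the underside. Collars slide on the floor above some 15 degrees of slope; about 37 degrees, shared equally between tote x and y, brings them along both walls into a corner.
- collar1: Loose steel spacer collar, a plain disc 18 mm across, 12 mm high, dark bore, 20 g, one of four alike lying flat on the tote's floor away from the notched corner. Origin: centre of the underside.
- collar2: Loose steel spacer collar, a plain disc 18 mm across, 12 mm high, dark bore, 20 g, one of four alike lying flat on the tote's floor away from the notched corner. Origin: centre of the underside.
- collar3: Loose steel spacer collar, a plain disc 18 mm across, 12 mm high, dark bore, 20 g, one of four alike lying flat on the tote's floor away from the notched corner. Origin: centre of the underside.

How it is judged:
On the way:
1. The tote is lifted off the bench (height (world z) of each of tote_notch, tote above 0.025 m and contact force between the fingers and tote above 2 N), for 0.2 s.
At the end, for the whole second after the job is handed in: Tote held by the fingers (over 2 N), touching no bystander, notch floor corner over the mat and over 25 mm up; tilted 15 to 69 degrees, sloping 3 degrees or more to the notch along both sides; all collars within 70 mm of that corner; tote and collars under 30 mm/s (height (world z) of tote_notch above 0.025 m and angle between tote's own z axis and vertical between 0.26 and 1.2 rad and angle between tote's own x axis and vertical above 1.62 rad and angle between tote's own y axis and vertical above 1.62 rad and contact force between the fingers and tote above 2 N and linear speed of each of tote, collar0, collar1, collar2, collar3 below 0.03 m/s and x of tote_notch in the frame of mat between -0.11 and 0.11 m and y of tote_notch in the frame of mat between -0.11 and 0.11 m and distance between each of collar0, collar1, collar2, collar3 and tote_notch below 0.07 m and contact force between tote and meter below 0.2 N and contact force between tote and screwdriver below 0.2 N and contact force between tote and jar below 0.2 N); the arm keeps its last pose, push and grip.
It fails at once if A collar has left the tote (distance between any of collar0, collar1, collar2, collar3 and tote above 0.16 m).
It fails at once if The meter, screwdriver or jar was pushed more than 20 mm (distance of any of meter, screwdriver, jar from where it was at the start of the episode above 0.02 m).
It also fails if it takes over 43 s, if anything falls off the work surface, if the arm or the gripper's body presses on something with over 40 N, if the wrist force passes 120 N, or if a joint passes its speed limit or range.

## Working session

There is one attempt and no reset: what is moved stays moved. The work goes in short steps, Python scripts to look and compute and a tool call to move; the robot and the scene stay as the last step left them, time stands still between calls to the robot, and variables do not carry over. Pictures are saved under pics/ and viewed, and the job is handed in when it is done.

Besides the shell and the picture viewer there is one more tool, called after "Call:" in YAML: its name, and indented under it one key for each argument. send_rows: Moves the arm, as the interface text tells. Its arguments: {"type":"object","properties":{"rows":{"type":"string"},"grip":{"type":"number"},"grip_force":{"type":"number"}},"required":["rows"]}

```bash
mkdir -p pics; ls
python3 - <<'E'
from bench import r
import cv2,pickle
o=r.get_obs(); print(o)
for n in("side","top"):
    f=r.grab_frame(n); pickle.dump(f,open(f'pics/{n}0.pkl','wb')); cv2.imwrite(f'pics/{n}0.png',f['pixels'][:,:,::-1]); print(n,f['intrinsics'],f['position'],f['orientation'])
E
```

```text
pics
{'clock': 0.0, 'joints': array([-1.39911172,  0.4778054 ,  0.02235622,  1.55644765, -0.01150917,
        1.10929756, -0.08307885]), 'qvel': array([ 0.00065191, -0.00094029, -0.00092876, -0.00020393,  0.00033304,
        0.00154437, -0.00010699]), 'tau': array([-1.58510793e-04, -5.96447110e+01,  1.60810445e+00, -2.81196070e+01,
        1.24439568e-02,  9.25263186e-03, -3.09473978e-05]), 'tcp_pos': array([0.18625886, 0.64817921, 0.23032409]), 'orientation': array([-1.56144669,  0.21974352, -0.21955427]), 'contact_force': array([-0.62573604,  0.01983548,  0.56146481]), 'moment': array([ 0.0399338 , -0.0021509 ,  0.04600575]), 'grip_width': 0.08560834397056163}
side [[437.15287994   0.         247.52208211]
 [  0.         437.15287994 190.46860201]
 [  0.           0.           1.        ]] [ 0.24715001 -0.6306645   0.6658027 ] [ 0.85242171 -0.20395294 -0.4616892 ]
top [[359.31108862   0.         255.79839034]
 [  0.         359.31108862 187.26917142]
 [  0.           0.           1.        ]] [ 0.51813261 -0.04416717  0.82036176] [ 0.07634461 -0.06273797 -1.57923734]
```

View pics/side0.png

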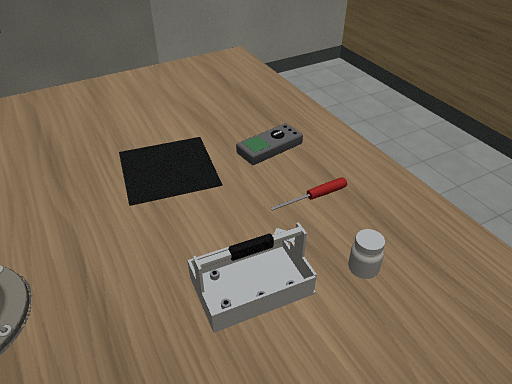

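View pics/top0.png

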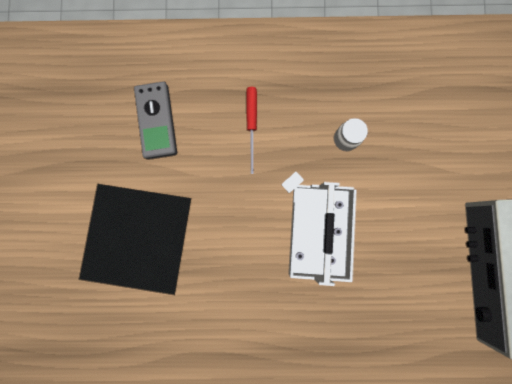

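The top view shows the tote near (323,233) with its lip at (292,182), so tote +x is up in the image and +y is left. The mat is at (135,240), the meter at (155,120), the screwdriver at (252,130) and the jar at (353,133).

```bash
cat > h.py <<'E'
import numpy as np,cv2,pickle
from scipy.spatial.transform import Rotation as R
def ray(f,uv):
    K=f['intrinsics'];u,v=uv
    d=np.array([(u-K[0,2])/K[0,0],-(v-K[1,2])/K[1,1],-1.])
    return R.from_rotvec(f['orientation']).apply(d)
def onz(f,uv,z):
    d=ray(f,uv);p=np.array(f['position']);return p+d*(z-p[2])/d[2]
def proj(f,p):
    c=R.from_rotvec(f['orientation']).inv().apply(np.array(p)-f['position']);K=f['intrinsics']
    return np.array([K[0,0]*c[0]/-c[2]+K[0,2],K[1,1]*c[1]/c[2]+K[1,2]])
def two(f,a,g,b):
    d=ray(f,a);e=ray(g,b);A=np.c_[d,-e];s=np.linalg.lstsq(A,np.array(g['position'])-f['position'],rcond=None)[0]
    p=f['position']+d*s[0];q=g['position']+e*s[1];return (p+q)/2,np.linalg.norm(p-q)
E
python3 - <<'E'
from h import *
S=pickle.load(open('pics/side0.pkl','rb'));T=pickle.load(open('pics/top0.pkl','rb'))
def blob(f,x0,x1,y0,y1,th=50):
    m=(f['pixels'].max(2)<th).astype(np.uint8); k=np.zeros_like(m);k[y0:y1,x0:x1]=m[y0:y1,x0:x1]
    n,l,s,c=cv2.connectedComponentsWithStats(k)
    i=1+np.argmax(s[1:,4]); cn=max(cv2.findContours((l==i).astype(np.uint8),0,2)[0],key=cv2.contourArea)
    return c[i],s[i],cv2.minAreaRect(cn)
for n,f,b in(('topgrip',T,(318,342,205,262)),('sidegrip',S,(222,282,228,262)),('topmat',T,(70,200,175,300))):
    print(n,blob(f,*b))
c,_,rc=blob(T,70,200,175,300); print([onz(T,p,.004).round(3) for p in cv2.boxPoints(rc)],onz(T,rc[0],.004))
c,_,rc=blob(T,318,342,205,262); print([onz(T,p,.118).round(4) for p in cv2.boxPoints(rc)],onz(T,rc[0],.118))
c2=blob(S,222,282,228,262)[0];print(two(T,c,S,c2))
for n,p,z in(('lip',(292,182),.025),('jar',(355,131),.08),('meter',(155,120),.04),('mtip',(157,158),.0),('mtip2',(175,154),0),('mtop',(137,85),.04),('mtop2',(165,83),.04),('sd',(252,172),0.01)): print(n,onz(T,p,z).round(3))
for n in 'ST':
  f=globals()[n];im=f['pixels'][:,:,::-1]
  y,x=(170,275) if n=='T' else (215,175)
  cv2.imwrite(f'pics/z{n}.png',cv2.resize(im[y:y+125,x:x+150] if n=='S' else im[170:295,275:375],None,fx=5 if n=='S' else 4.8,fy=4.8,interpolation=2))
E
```

```text
topgrip (array([328.38811189, 232.87762238]), array([324, 214,  10,  39, 286], dtype=int32), ((328.7495422363281, 233.01039123535156), (8.242847442626953, 38.25846862792969), 2.38594388961792))
sidegrip (array([251.06750392, 246.42072214]), array([229, 234,  45,  27, 637], dtype=int32), ((251.19883728027344, 246.50753784179688), (14.552434921264648, 46.10538101196289), 72.18110656738281))
topmat (array([135.17669711, 238.82110243]), array([  80,  185,  110,  109, 9089], dtype=int32), ((134.55184936523438, 238.37332153320312), (96.58447265625, 96.50608825683594), 9.01932144165039))
[array([0.389, 0.36 , 0.004]), array([0.604, 0.332, 0.004]), array([0.567, 0.113, 0.004]), array([0.355, 0.145, 0.004])] [0.47736609 0.23758232 0.004     ]
[array([ 0.4539, -0.1684,  0.118 ]), array([ 0.5274, -0.1734,  0.118 ]), array([ 0.5266, -0.1894,  0.118 ]), array([ 0.4531, -0.1843,  0.118 ])] [ 0.49007936 -0.17886607  0.118     ]
(array([ 0.48914577, -0.18001333,  0.10648862]), np.float64(0.0016406982825265847))
lip [ 0.6   -0.118  0.025]
jar [ 0.7   -0.247  0.08 ]
meter [0.74  0.185 0.04 ]
mtip [0.661 0.191 0.   ]
mtip2 [0.67  0.149 0.   ]
mtop [0.82  0.227 0.04 ]
mtop2 [0.824 0.164 0.04 ]
sd [ 0.625 -0.029  0.01 ]
```

View pics/zT.png

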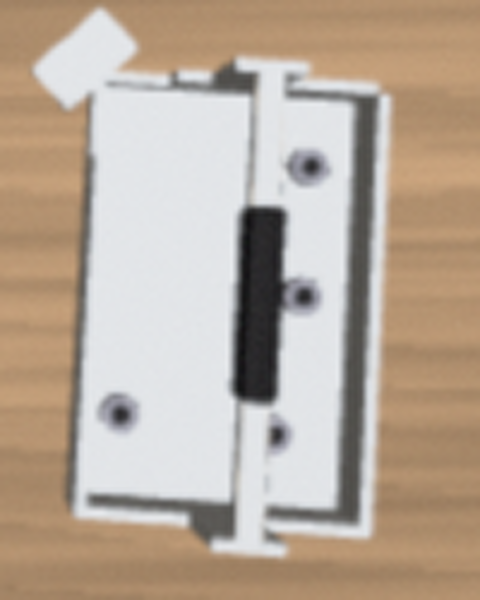

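View pics/zS.png

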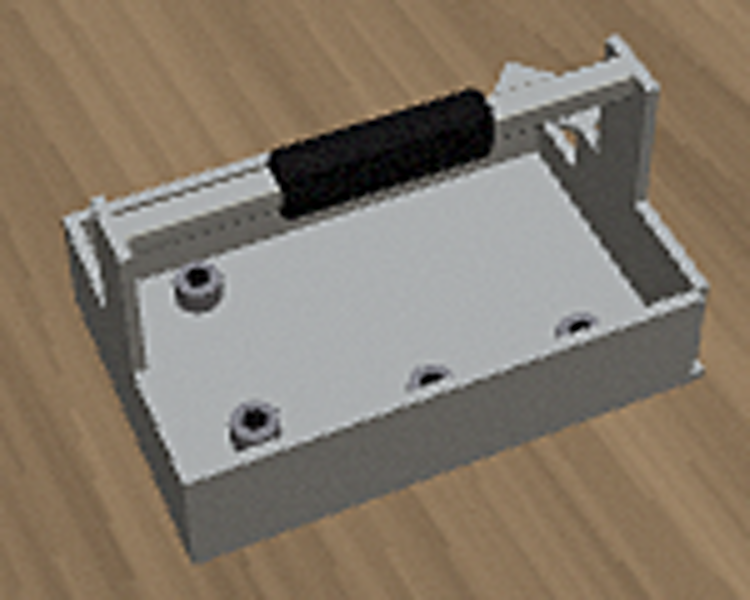

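The crops show one straight grip bar. The notched, lipped corner is at the top left of the top view, and the four collars are spread over the floor. The two grip measurements agree to about 2 mm: centre near (0.4895, -0.1795, 0.106) and yaw about -4°.

Run:
```python
from h import *
from bench import r
o=r.get_obs();A=R.from_rotvec(o['orientation']);print(A.as_matrix().round(3))
S=pickle.load(open('pics/side0.pkl','rb'));T=pickle.load(open('pics/top0.pkl','rb'))
# handle ends, top-plane; yaw from the grip and outer long edges
for a,b,z in(((272,70),(248,545),.118),((97,85),(75,515),.05),((388,92),(366,535),.05)):
    p,q=[onz(T,(275+x/4.8,170+y/4.8),z) for x,y in(a,b)];print(p.round(4),q.round(4),np.degrees(np.arctan2(*(p-q)[1::-1])),np.linalg.norm(p-q))
yaw=np.radians(-4)
for s in(1,-1):
  z=s*np.array([-np.sin(yaw),np.cos(yaw),0]);y=np.array([0,0,-1.]);M=np.c_[np.cross(y,z),y,z]
  print(s,(R.from_matrix(M)*A.inv()).as_rotvec())
```

```text
[[ 0.961 -0.     0.276]
 [-0.276 -0.002  0.961]
 [ 0.    -1.    -0.002]]
[ 0.5842 -0.1871  0.118 ] [ 0.3941 -0.1723  0.118 ] -4.4620080437369385 0.19067467460680476
[ 0.5847 -0.1225  0.05  ] [ 0.3956 -0.1093  0.05  ] -3.9933390772439727 0.18953210407277207
[ 0.5802 -0.2525  0.05  ] [ 0.386  -0.2363  0.05  ] -4.751465625072832 0.1948759887240923
1 [ 1.60445400e-03 -1.67050286e-04  2.09895127e-01]
-1 [-2.45773409e-04 -2.36055944e-03 -2.93169659e+00]
```

Call:
send_rows:
  rows: "0.03 -0.035 0 0 0 0.02;0.03 -0.035 0 0 0 0.02;0.03 -0.035 0 0 0 0.02;0.03 -0.035 0 0 0 0.02;0.03 -0.035 0 0 0 0.02;0.03 -0.035 0 0 0 0.02;0.03 -0.035 0 0 0 0.02;0.03 -0.035 0 0 0 0.02;0.03 -0.035 0 0 0 0.02;0.03 -0.035 0 0 0 0.025;0 -0.035 0 0 0 0;0 -0.04 0 0 0 0;0 -0.04 0 0 0 0;0 -0.04 0 0 0 0"
  grip: 0.085
  grip_force: 100

```text
clock: 1.5
tcp_pos: [0.486, 0.142, 0.231]
orientation: [-1.57, 0.059, -0.058]
contact_force: [-0.4, -0.3, -0.0]
grip_width: 0.0847
```

```bash
python3 -c "
from bench import r
print(r.get_obs()['joints'])"
```

```text
[-0.58838271  0.19804282  0.20782244  1.96402348 -0.04873238  0.98483546
  1.13845856]
```

Call:
send_rows:
  rows: "0 -0.04 0 0 0 0;0 -0.04 0 0 0 0;0 -0.04 0 0 0 0;0 -0.04 0 0 0 0;0 -0.04 0 0 0 0;0.003 -0.04 0 0 0 0;0 -0.04 0 0 0 0;0 -0.03 0 0 0 0;0 -0.01 0 0 0 0;0 0 0 0 0 0;0 0 0 0 0 0"

```text
clock: 2.6
tcp_pos: [0.4895, -0.1747, 0.231]
orientation: [-1.569, 0.058, -0.057]
contact_force: [0.2, 0.2, 0.0]
grip_width: 0.0852
```

```bash
python3 -c "
from bench import r
from h import *
o=r.get_obs();print(o['joints'],o['tcp_pos'],R.from_rotvec(o['orientation']).as_matrix().round(3))
for n in('side','top'):
  f=r.grab_frame(n);cv2.imwrite(f'pics/a_{n}.png',f['pixels'][:,:,::-1])"
```

```text
[-0.13538539  0.22888614  0.42191752  1.94601017 -0.11215579  0.98990575
  1.8358666 ] [ 0.48948516 -0.17473025  0.23098919] [[ 0.997 -0.001  0.073]
 [-0.073  0.001  0.997]
 [-0.001 -1.     0.001]]
```

View pics/a_side.png

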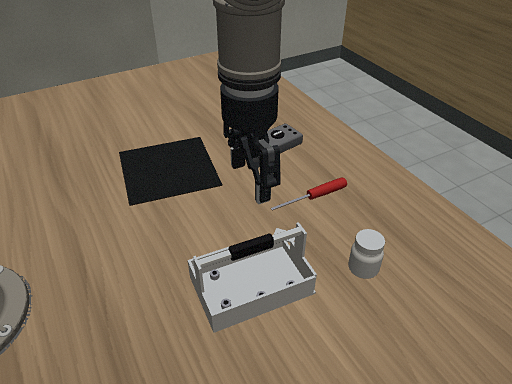

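The open gripper is above the tote, with the fingers at about (255,160) straddling the grip line. Descending next.

Call:
send_rows:
  rows: "0 -0.005 -0.03 0 0 0;0 0 -0.03 0 0 0;0 0 -0.03 0 0 0;0 0 -0.025 0 0 0;0 0 -0.02 0 0 0;0 0 -0.01 0 0 0;0 0 0 0 0 0;0 0 0 0 0 0"

```text
clock: 3.5
tcp_pos: [0.49, -0.1809, 0.0869]
orientation: [-1.57, 0.058, -0.059]
contact_force: [-0.0, 0.4, 0.5]
grip_width: 0.0848
```

```bash
python3 -c "
from bench import r
from h import *
o=r.get_obs();print(o['tcp_pos'],o['contact_force'])
for n in('side','top'):
  f=r.grab_frame(n);cv2.imwrite(f'pics/b_{n}.png',cv2.resize(f['pixels'][150:342,150:406,::-1],None,fx=3,fy=3))"
```

```text
[ 0.49001927 -0.18088378  0.08694997] [-0.01158961  0.40364532  0.50278582]
```

View pics/b_side.png

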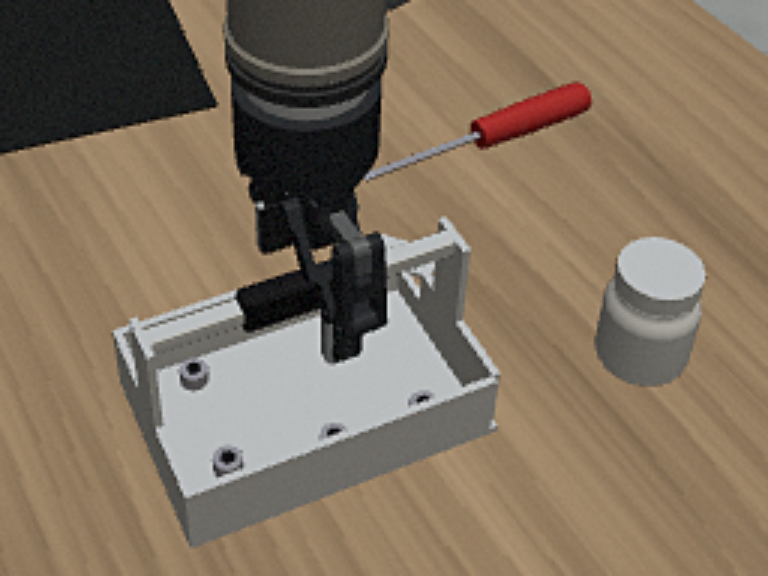

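The fingers straddle the black grip, with the near finger at about (355,300) in the crop. Nothing is touching, so I'm closing.

Call:
send_rows:
  rows: "0 0 -0.002 0 0 0;0 0 0 0 0 0;0 0 0 0 0 0;0 0 0 0 0 0;0 0 0 0 0 0;0 0 0 0 0 0;0 0 0 0 0 0;0 0 0 0 0 0;0 0 0 0 0 0;0 0 0 0 0 0"
  grip: 0
  grip_force: 100

```text
clock: 4.6
tcp_pos: [0.4894, -0.181, 0.0843]
orientation: [-1.57, 0.059, -0.058]
contact_force: [-1.3, 1.8, -0.7]
grip_width: 0.0145
```

Call:
send_rows:
  rows: "0 0 0.003 0 0 0;0 0 0.006 0 0 0;0 0 0.01 0 0 0;0 0 0.01 0 0 0;0 0 0.015 0 0 0;0 0 0.015 0 0 0;0 0 0.015 0 0 0;0 0 0.015 0 0 0;0 0 0.015 0 0 0;0 0 0.015 0 0 0;0 0 0.015 0 0 0;0 0 0.015 0 0 0;0 0 0.01 0 0 0;0 0 0.006 0 0 0;0 0 0.003 0 0 0;0 0 0 0 0 0;0 0 0 0 0 0"

```text
clock: 6.3
tcp_pos: [0.489, -0.1811, 0.2518]
orientation: [-1.57, 0.06, -0.058]
contact_force: [1.0, 0.5, -3.3]
grip_width: 0.0149
```

```bash
python3 -c "
from bench import r
from h import *
o=r.get_obs();print(o['tcp_pos'],o['contact_force'],o['moment'])
for n in('side','top'):
  f=r.grab_frame(n);cv2.imwrite(f'pics/c_{n}.png',f['pixels'][:,:,::-1])"
```

```text
[ 0.4890442  -0.18108706  0.25176041] [ 1.03522558  0.49037493 -3.32849143] [-0.02461206 -0.01549906  0.00719212]
```

View pics/c_side.png

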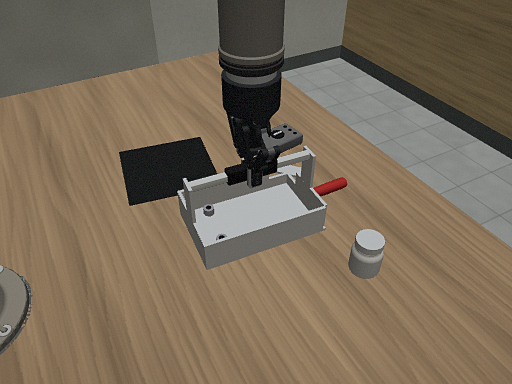

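The tote is held level and well clear of the bench. Now carrying it over the mat.

Call:
send_rows:
  rows: "-0.001 0.005 0 0 0 0;-0.002 0.01 0 0 0 0;-0.002 0.015 0 0 0 0;-0.003 0.02 0 0 0 0;-0.003 0.026 0 0 0 0;-0.003 0.026 0 0 0 0;-0.003 0.026 0 0 0 0;-0.003 0.026 0 0 0 0;-0.003 0.026 0 0 0 0;-0.003 0.026 0 0 0 0;-0.003 0.026 0 0 0 0;-0.003 0.026 0 0 0 0;-0.003 0.026 0 0 0 0;-0.003 0.026 0 0 0 0;-0.003 0.026 0 0 0 0;-0.003 0.026 0 0 0 0;-0.003 0.02 0 0 0 0;-0.002 0.015 0 0 0 0;-0.002 0.01 0 0 0 0;-0.001 0.005 0 0 0 0"

```text
clock: 8.4
tcp_pos: [0.437, 0.2315, 0.2522]
orientation: [-1.57, 0.058, -0.058]
contact_force: [-0.2, 0.9, -3.2]
grip_width: 0.0145
```

```bash
python3 -c "
from bench import r
from h import *
o=r.get_obs();print(o['joints'],o['tcp_pos'],o['contact_force'],o['moment'])
for n in('side','top'):
  f=r.grab_frame(n);cv2.imwrite(f'pics/d_{n}.png',f['pixels'][:,:,::-1])"
```

```text
[-0.70437732  0.15520062  0.10186454  1.95811521 -0.0183386   1.02934866
  0.9026169 ] [0.43700997 0.23151515 0.25222781] [-0.19033654  0.89570644 -3.22356207] [-0.03552253 -0.06859368  0.01080424]
```

View pics/d_side.png

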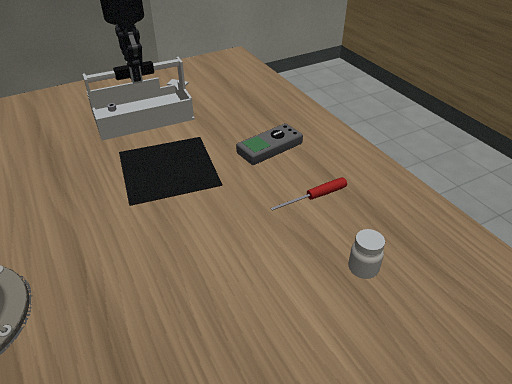

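View pics/d_top.png

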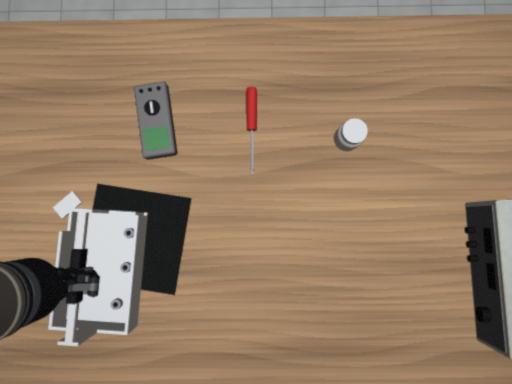

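Everything is still held, with three collars visible. The notch end at (67,205) is over the left edge of the mat in view because of height parallax. Now tilting in place about the tote's (-1, 1) diagonal.

Call:
send_rows:
  rows: "0 0 0 -0.01 0.0115 0;0 0 0 -0.02 0.023 0;0 0 0 -0.02 0.023 0;0 0 0 -0.02 0.023 0;0 0 0 -0.02 0.023 0;0 0 0 -0.02 0.023 0;0 0 0 -0.02 0.023 0;0 0 0 -0.02 0.023 0;0 0 0 -0.02 0.023 0;0 0 0 -0.02 0.023 0;0 0 0 -0.02 0.023 0;0 0 0 -0.02 0.023 0"

```text
clock: 9.7
tcp_pos: [0.4382, 0.23, 0.2524]
orientation: [-1.801, 0.27, 0.147]
contact_force: [-0.4, 0.3, -3.7]
grip_width: 0.0149
```

```bash
python3 -c "
from bench import r
from h import *
o=r.get_obs();print(o['joints'],o['tcp_pos'],R.from_rotvec(o['orientation']).as_matrix().round(3),o['contact_force'],o['moment'])
for n in('side',):
  f=r.grab_frame(n);cv2.imwrite(f'pics/e_{n}.png',f['pixels'][:,:,::-1])"
```

```text
[-0.72003496  0.36092437  0.11716412  1.73525698 -0.00274349  1.39716752
  0.89204608] [0.43815207 0.23001929 0.2523922 ] [[ 0.965 -0.26   0.044]
 [-0.105 -0.226  0.969]
 [-0.242 -0.939 -0.245]] [-0.36021429  0.32552811 -3.65548268] [ 0.48305274 -0.48186056 -0.05878018]
```

View pics/e_side.png

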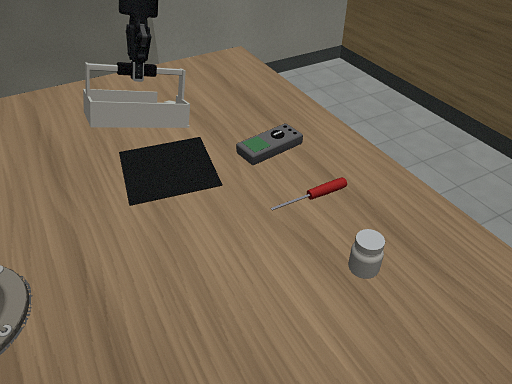

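Tilted about 20° with the grasp unchanged. Joint 6 still has margin, so I'm continuing to about 38°.

Call:
send_rows:
  rows: "0 0 0 -0.02 0.023 0;0 0 0 -0.02 0.023 0;0 0 0 -0.02 0.023 0;0 0 0 -0.02 0.023 0;0 0 0 -0.02 0.023 0;0 0 0 -0.02 0.023 0;0 0 0 -0.02 0.023 0;0 0 0 -0.02 0.023 0;0 0 0 -0.02 0.023 0;0 0 0 -0.02 0.023 0;0 0 0 0 0 0;0 0 0 0 0 0;0 0 0 0 0 0;0 0 0 0 0 0;0 0 0 0 0 0"

```text
clock: 11.25
tcp_pos: [0.4374, 0.2307, 0.2526]
orientation: [-1.982, 0.459, 0.339]
contact_force: [1.0, -0.5, -3.7]
grip_width: 0.0149
```

```bash
python3 -c "
from bench import r
from h import *
o=r.get_obs();print(o['joints'],o['tcp_pos'],R.from_rotvec(o['orientation']).as_matrix().round(3),o['contact_force'],o['moment'])
for n in('side','top'):
  f=r.grab_frame(n);pickle.dump(f,open(f'pics/f_{n}.pkl','wb'));cv2.imwrite(f'pics/f_{n}.png',cv2.resize(f['pixels'][:140,50:240,::-1] if n=='side' else f['pixels'][160:,:250,::-1],None,fx=4 if n=='side' else 2.6,fy=4 if n=='side' else 2.6,interpolation=2))"
```

```text
[-0.72929786  0.54382934  0.12764615  1.56658294  0.00581392  1.68598597
  0.89696041] [0.437377   0.23072228 0.25260582] [[ 0.887 -0.46  -0.036]
 [-0.17  -0.399  0.901]
 [-0.428 -0.793 -0.433]] [ 0.97704639 -0.50076154 -3.65215376] [ 0.83611928 -0.9172116  -0.01439676]
```

View pics/f_side.png

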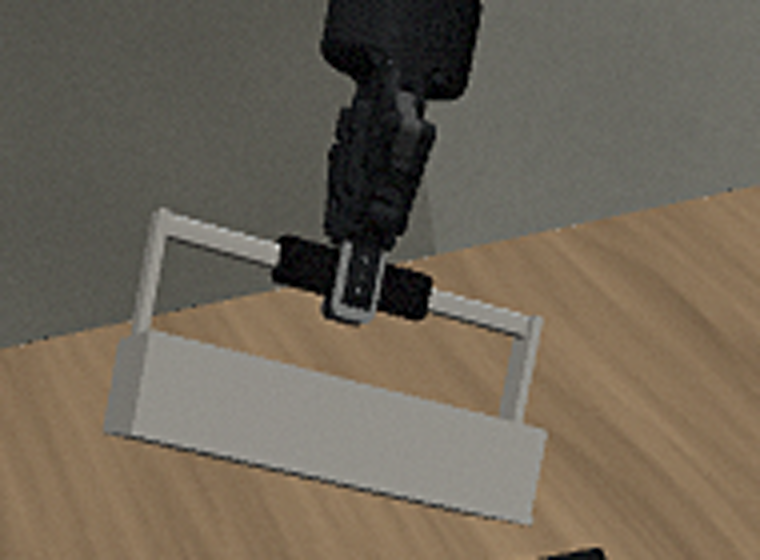

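View pics/f_top.png

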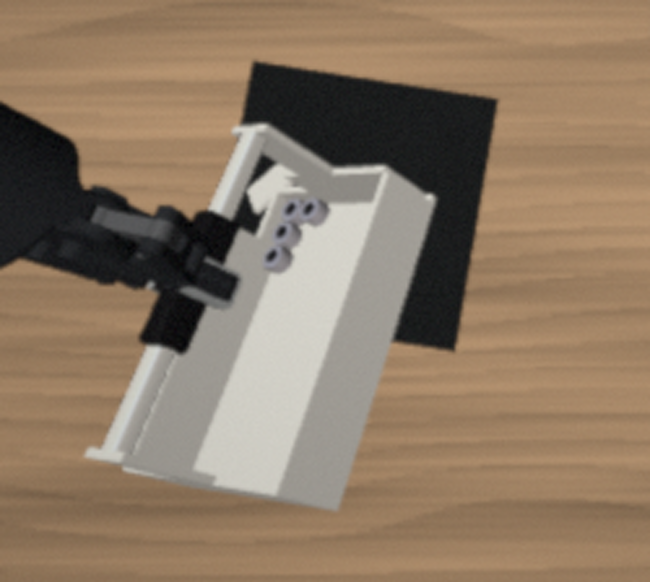

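All four collars lie together in the notched corner, around (275–312, 208–258) in the top crop. I'll check the predicted notch position, the collar distances on the floor plane and the mat bounds.

```bash
cat > chk.py <<'E'
from h import *
from bench import r
o=r.get_obs()
M=R.from_rotvec(o['orientation']).as_matrix()
T=np.c_[M[:,0],M[:,2],-M[:,1]]; g=o['tcp_pos']-M[:,1]*.021
og=g-T@[0,0,.106]; nt=og+T@[.095,.06,.005]
print('tote axes z',T[2].round(3),'tilt',np.degrees(np.arccos(T[2,2])),'notch',nt.round(3),'origin',og.round(3))
a=np.radians(-8.2);d=nt[:2]-[.479,.2375];print('in mat',d@[np.cos(a),np.sin(a)],d@[-np.sin(a),np.cos(a)])
f=pickle.load(open('pics/f_top.pkl','rb'))
pt=lambda x,y:(x/2.6,160+y/2.6)
for n,p in dict(mx=[.1,-.065,.05],mm=[-.1,-.065,.05],notch=[.095,.06,.005],hx=[.1,0,.118]).items():
    u=proj(f,og+T@p);print(n,((u-[0,160])*2.6).round())
for c in((292,209),(313,210),(286,232),(276,258)):
    dr=ray(f,pt(*c));C=f['position'];P=og+T@[0,0,.017];n=T[:,2]
    q=C+dr*((P-C)@n)/(dr@n); l=T.T@(q-og); l[2]=.005; print('collar tote-frame',l.round(3),'dist',np.linalg.norm(l-[.095,.06,.005]).round(3))
E
python3 chk.py
```

```text
tote axes z [-0.428 -0.433  0.793] tilt 37.52244812273066 notch [0.483 0.237 0.122] origin [0.398 0.197 0.185]
in mat 0.003812344530831219 -0.0003096638207412061
mx [389. 165.]
mm [274. 496.]
notch [296. 205.]
hx [241. 121.]
collar tote-frame [0.086 0.048 0.005] dist 0.015
collar tote-frame [0.085 0.027 0.005] dist 0.035
collar tote-frame [0.068 0.045 0.005] dist 0.031
collar tote-frame [0.049 0.045 0.005] dist 0.049
```

The predicted corners match the picture: far rim corner predicted at (389,165), seen at about (387,168). So the tote hasn't slipped in the grip. I'll let it settle briefly and re-check.

Call:
send_rows:
  rows: "0 0 0 0 0 0;0 0 0 0 0 0;0 0 0 0 0 0;0 0 0 0 0 0;0 0 0 0 0 0;0 0 0 0 0 0;0 0 0 0 0 0;0 0 0 0 0 0"

```text
clock: 12.15
tcp_pos: [0.4374, 0.2308, 0.2523]
orientation: [-1.983, 0.459, 0.339]
contact_force: [0.7, 0.3, -3.6]
grip_width: 0.0146
```

Run:
```python
from h import *
from bench import r
o=r.get_obs();print(o['clock'],o['tcp_pos'],abs(o['qvel']).max(),o['contact_force'],o['grip_width'])
f=r.grab_frame('top');g=pickle.load(open('pics/f_top.pkl','rb'))
d=cv2.absdiff(cv2.GaussianBlur(f['pixels'],(5,5),0),cv2.GaussianBlur(g['pixels'],(5,5),0)).max(2);print('max diff in corner',d[225:275,95:135].max(),'all',d.max())
cv2.imwrite('pics/g_top.png',cv2.resize(f['pixels'][:,:,::-1],None,fx=1.5,fy=1.5))
```

```text
12.15 [0.43740216 0.23077476 0.25230085] 0.005128566217083332 [ 0.69326697  0.27121293 -3.60316549] 0.01458470369262251
max diff in corner 9 all 11
```

View pics/g_top.png

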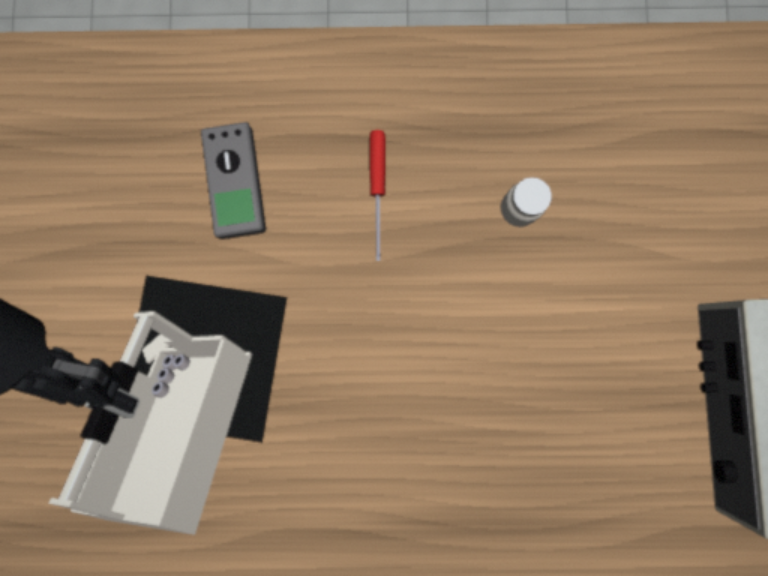

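The scene is still, all four collars are in the notched corner at about (168,372), and the bystanders haven't moved. Handing in.

```bash
python3 -c "
from bench import r
print(r.hand_in())"
```

```text
the job is handed in; nothing more can be done
None
```

I lifted the tote by its black grip at 100 N, carried it over the mat and tipped it about 37.5°, shared nearly equally between tote x and y. All four collars slid into the notched corner, and I handed the job in at about 12 s of the 43 s allowed while still holding it.

Last checks:
- **Notch position:** the floor corner is about 4 mm from the mat centre and 122 mm up.
- **Collars:** they lie about 15, 31, 35 and 49 mm from the corner, against the 70 mm limit, and none spilled.
- **Stillness and grip:** the tote did not slip in the gripper, since its predicted corners match the picture to a few pixels. Pictures about 1 s apart show no change beyond image noise.
- **Bystanders:** the meter, screwdriver and jar show no movement in the top view.

No check failed or disagreed. The positions come from the camera images and the arm's pose. I had no reading of the finger contact force itself, only the steady grip width and the tote's weight at the wrist.

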